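# Test the bar's safety switch

## Robot

A 6-joint arm with a two-finger parallel gripper is mounted at the origin on the work surface. World frame = base frame: x ahead of the robot, y to its left, z up, the work surface at z = 0. Lengths are in m, angles in rad, forces in N, time in s.
With the tool pointing down it reaches from about 0.425 to 0.95 m from the base axis. Payload 3.5 kg.
Tool frame: the origin (TCP) lies midway between the tips of the shut fingers; the grasp point (between the pads) lies 19 mm behind it; z points along the fingers, y is the line along which they close (so a half turn about z gives the same grasp; the last joint's range is limited). The gripper opens to 85 mm and grips with 20 to 120 N. Pads are 22 mm wide; open, the fingers measure 114 mm over their backs; the gripper's body (76 mm by 85 mm) begins 54 mm behind the grasp point. The pads swing forward as they close: fully open they stand 13 mm farther back than shut.
Start: joints at [-1.378, 0.286, 1.577, -0, 1.279, -0.15], TCP at [0.227, -0.636, 0.231] pointing down, gripper open.
Joint ranges: [-2.77, 2.77], [-0.9, 2.22], [0.21, 2.48], [-1.53, 4.67], [0.24, 2.81], [-2.84, 2.84]. Speed limits (rad/s): [2.79, 2.79, 3.14, 3.14, 3.14, 3.14].

## Interface

Orientations are given as a unit quaternion [x, y, z, w].
In Python, from plant import ctrl gives the robot as it stands.
- The arm moves only by the tool move_arm, never from a script. Its argument "plan" is a list of rows, each an object of numbers: "x", "y", "z": the shift along the tool's x, y, z in m; "yaw": the turn about the tool's z in rad; "fingers": the closure, from 0 (fully open) to 1 (shut). In form: [{"x": .., "y": .., "z": .., "yaw": .., "fingers": ..}, ...]. A call has 1 to 5 rows; each row is the pose to reach, as a shift and turn from the pose commanded when the call began, along the tool's axes at that moment; what a row does not reach only later rows make up. A row lasts 1/10 s, in which the tool goes at most 50 mm and 8.59 degrees, less where a joint would pass 70% of its speed; a pose out of reach is approached as far as the arm can. A call with a gripper value outside its range is refused whole. The fingers move at their own pace and stop on an object; "force" is the grip in N (left out, the last holds). Time passes only in rows, so rows that repeat a pose let the fingers close. It gives the time, the measured TCP pose, the force, the opening and the grip force at its end, in the units of the state.
- ctrl.get_state(): the state, without advancing time (a new reading comes with each control period).
- ctrl.read_camera(name): name is "side" or "top" or "wrist"; returns the picture (480x640x3 uint8, red, green, blue); there is no depth.
- ctrl.camera_model(name): a dict with "intrinsics" (3x3 intrinsics, pixels), "distortion" ([k1, k2, p1, p2, k3] as OpenCV has them; the pictures are not rectified), "cam_to_world" (4x4, takes a point from camera to world coordinates); the wrist camera has in their place "tool_from_camera" (4x4, takes a point from camera to tool coordinates, whose origin is the TCP and whose axes are the flange's). Camera axes: x right, y up, looking along -z (the intrinsics and any distortion apply to the point x, -y, -z); pixel columns grow to the right and rows downward; lengths in m; the calibration is good to about 2 mm. A picture is of the moment at which its call begins: read the wrist's pose just before it. camera_model takes no time and is no camera call.
- ctrl.sign_off(): hands the job in; it is judged then, once.
The state is a dict: "time": time; "qpos": joint angles; "dq": joint speeds; "joint_efforts": joint torques, N m; "eef_pos": TCP position; "tcp_rot": TCP orientation; "contact_force": force on the tool from outside, world axes, zero at the start; "wrist_torque": the same for the moment, N m; "opening": opening from 0.0 (shut) to 1.0 (fully open); "finger_force": force on a finger pad.
Only numpy, scipy, OpenCV 4.12 (cv2) and the standard library are available. Lean on these libraries where they do the work, as an engineer would, in place of code of your own. Each camera call takes 0.05 s, during which the arm holds its last target. There are 200 camera calls.

## Task

Test the safety switch on the bar counter: fetch the wooden muddler from under the low shelf and push the deep-set test button with its thin end, so that the switch's lever drops fully; keep your fingers off the button. Then lay the muddler flat on the counter and lift the lever back up until it rests on its stop. Leave the other things where they stand.

Things in the scene. Friction and masses are not known exactly. Their poses are not given: they have to be found in the camera images.
- muddler: wooden bar stick, 260 mm long, lying flat: square shaft (thin end) 16 mm wide, 18 high, 210 long, then a broad head 40 wide, 24 high, 50 long, undersides level. Origin: underside, mid-length; +x to the thin tip (x = 130 mm; head at x = -80 to -130; centre of mass x = -32). 0.12 kg. At the start the head lies under the shelf and the last 70-85 mm of the thin end stick out
- shelf: low wooden shelf, fixed, 300 mm along x, 220 along y; board 55 to 70 mm above the counter on 15 mm end panels at x = +-142 mm, open to both y sides. 130 mm stemmed glasses stand on it, 65 mm or more from its +y edge. Origin: on the counter, under its centre. The muddler sticks out past its +y edge (y = 110 mm)
- unit: white safety-switch unit, fixed, 100 mm along x, 190 along y; origin: underside, middle. Front block y = -95 to 10 mm, 95 high. A guard tunnel runs into it along +y from the -y face: 32 wide, 36 high (z = 44 to 80 mm), clear roof, test button 90 mm inside. Rear deck y = 10 to 95 mm, 30 high, with the lever's hinge: axis along x at x = 0, y = 34, z = 45 mm
- test_button: round grey test button, 26 mm across, deep in the guard tunnel. Origin: middle of its face (unpressed at x = 0, y = -5, z = 62 mm in the unit's frame). It is pushed to the unit's +y: travel 9 mm, 1 to 4 N; the lever trips at about 6 to 7 mm
- trip_lever (a joint): angle of the drop lever: 0 raised on its stop (leaning 0.25 rad from upright towards the tunnel's mouth), 0.25 upright, 1.82 dropped, lying level and pointing to the unit's +y. It falls by its own weight (0.09 kg) to either side of upright
- lever_tip (a point): end of the lever, 128 mm from its hinge. The lever is a steel bar 14 mm wide along the hinge axis and 10 thick, with a flat-sided grey grip, 16 by 14 mm, from 68 to 128 mm from the hinge. Dropped, most of the grip lies beyond the unit's rear end, 45 mm above the counter, nothing beneath
- lime: bystander: a single green lime standing on end, 52 mm tall, 50 mm across; origin under its middle
- nut_bowl: bystander: small terracotta bowl of nuts, 84 mm across, 38 mm tall; origin under its middle
- lime_dish: bystander: low metal dish heaped with limes, 170 mm across, 97 mm tall; origin under its middle
- tumbler: bystander: clear glass tumbler, 72 mm across, 90 mm tall; origin under its middle
- shaker: bystander: steel cocktail shaker, 84 mm across, 200 mm tall; origin under its middle
Not all that is in view belongs to the job. Leave any orange look-alike of the unit alone.

How it is judged:
On the way, in this order (a step that is already met when the one before it is completed fails the run):
1. the muddler pushes the test button in, and the button pushes the lever off its stop (y of test_button in the frame of unit above -0.001 m and contact force between muddler and test_button above 0.5 N and value of joint trip_lever between 0.04 and 1.4 rad).
2. the lever has dropped fully (value of joint trip_lever above 1.65 rad), for 0.1 s.
3. the lever is back up on its stop (value of joint trip_lever below 0.1 rad), for 0.2 s.
At the end, for the whole second after the job is handed in: the lever is up on its stop (within 0.1 rad), the test button is out again (within 2 mm), and the muddler lies flat on the counter (its long axis level within 0.17 rad, origin lower than 30 mm), at rest (value of joint trip_lever below 0.1 rad and y of test_button in the frame of unit below -0.003 m and height (world z) of muddler below 0.03 m and angle between muddler's own x axis and vertical between 1.4 and 1.74 rad and linear speed of muddler below 0.02 m/s); the robot touches nothing.
It fails at once if the fingers touch the test button (contact force between the fingers and test_button above 0.5 N).
It fails at once if a bystander is moved by more than 50 mm or knocked over (distance of any of lime, nut_bowl, lime_dish, tumbler, shaker from where it was at the start of the episode above 0.05 m or angle between any of lime, nut_bowl, lime_dish, tumbler, shaker's own z axis and vertical above 0.6 rad).
It also fails if it takes over 72 s, if anything falls off the work surface, if the arm or the gripper's body presses on something with over 40 N, if the wrist force passes 120 N, or if a joint passes its speed limit or range.

## Working session

There is one attempt and no reset: what is moved stays moved. The work goes in short steps, Python scripts to look and compute and a tool call to move; the robot and the scene stay as the last step left them, time stands still between calls to the robot, and variables do not carry over. Pictures are saved under pics/ and viewed, at most 11 in all, crops included, and the job is handed in when it is done.

Besides the shell and the picture viewer there is one more tool, called after ">>>" in YAML: its name, and indented under it one key for each argument. move_arm: Moves the arm, as the interface text tells. Its arguments: {"type":"object","properties":{"plan":{"type":"array"},"force":{"type":"number"}},"required":["plan"]}

```bash
ls; mkdir -p pics; python3 - <<'E'
from plant import ctrl
import cv2
for n in("top","side"):
    cv2.imwrite(f"pics/{n}0.png",ctrl.read_camera(n)[:,:,::-1])
    m=ctrl.camera_model(n);print(n,m)
print(ctrl.camera_model("wrist"))
s=ctrl.get_state();print(s)
E
```

```text
pics
top {'intrinsics': array([[482.64197286,   0.        , 328.2655208 ],
       [  0.        , 482.64197286, 235.63893726],
       [  0.        ,   0.        ,   1.        ]]), 'distortion': array([-0.11062514,  0.        ,  0.        ,  0.        ,  0.        ]), 'cam_to_world': array([[-0.01036584,  0.99882192, -0.04740595,  0.42367199],
       [-0.99949822, -0.0117686 , -0.02940774, -0.0523941 ],
       [-0.029931  ,  0.04707733,  0.99844272,  1.19965737],
       [ 0.        ,  0.        ,  0.        ,  1.        ]])}
side {'intrinsics': array([[617.78709457,   0.        , 331.75172013],
       [  0.        , 617.78709457, 254.71770485],
       [  0.        ,   0.        ,   1.        ]]), 'distortion': array([-0.0614112,  0.       ,  0.       ,  0.       ,  0.       ]), 'cam_to_world': array([[-0.78331206,  0.32746344, -0.52838425, -0.19399566],
       [-0.62142762, -0.39088476,  0.67899692,  0.86019687],
       [ 0.01580931,  0.86021904,  0.50967957,  0.80088373],
       [ 0.        ,  0.        ,  0.        ,  1.        ]])}
{'intrinsics': array([[398.05776109,   0.        , 
[... 566 characters left out ...]
time': 0.1, 'qpos': array([-1.37799272e+00,  2.87101518e-01,  1.57802193e+00,  2.52860020e-05,
        1.27861126e+00, -1.49998720e-01]), 'dq': array([-0.00037142, -0.00185256, -0.0022308 ,  0.00175125, -0.00036479,
       -0.00094301]), 'joint_efforts': array([ 6.47109719e-04, -4.07297122e+01, -2.93699509e+01, -1.53579590e-04,
        3.44018648e-03,  1.26824546e-05]), 'eef_pos': array([ 0.22680601, -0.63512674,  0.2300739 ]), 'tcp_rot': array([ 9.85346806e-01,  1.70559447e-01, -1.08203356e-05, -1.07103900e-03]), 'contact_force': array([ 0.10604781, -0.34420183,  0.05636678]), 'wrist_torque': array([-0.02007234,  0.01092735, -0.00186302]), 'finger_force': 0.0, 'opening': 0.9992068462108833}
```

View pics/top0.png

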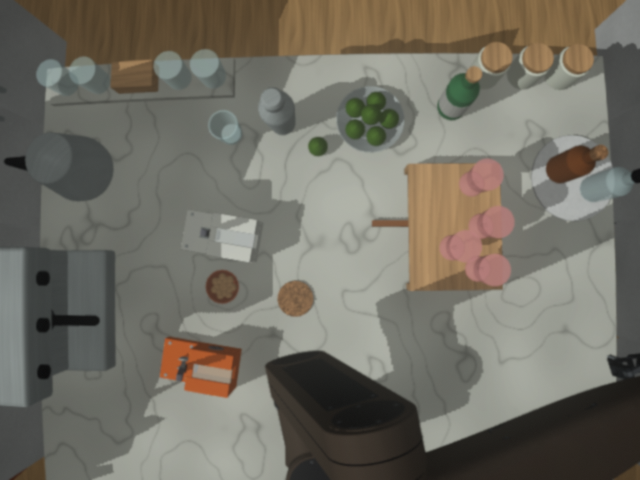

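View pics/side0.png

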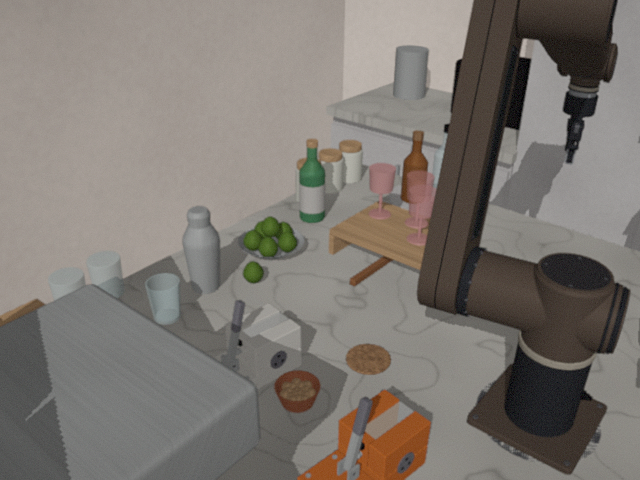

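The top view shows the white unit at (220,236), with its lever or hinge near (205,232) and its front block on the right, so the mouth faces image right (world -y). The orange look-alike is at (200,368). The muddler sticks out at (373–408,222) from the shelf (408–503,163–290). The lime is at (318,146), the nut bowl at (222,287) and a cork mat at (295,298). The unit I want is the white one, since orange is excluded. I'll confirm in one enlarged crop.

```bash
cat > h.py <<'E'
import numpy as np,cv2
from plant import ctrl
def ray(n,uv):
    m=ctrl.camera_model(n);K,D=m["intrinsics"],np.array(m["distortion"])
    if n=="wrist":
        s=ctrl.get_state();T=np.eye(4);from scipy.spatial.transform import Rotation as R
        T[:3,:3]=R.from_quat(s["tcp_rot"]).as_matrix();T[:3,3]=s["eef_pos"];T=T@m["tool_from_camera"]
    else:T=m["cam_to_world"]
    p=cv2.undistortPoints(np.array(uv,float).reshape(-1,1,2),K,D)[:,0]
    d=np.c_[p[:,0],-p[:,1],-np.ones(len(p))]@T[:3,:3].T
    return T[:3,3],d
def onz(n,uv,z):
    o,d=ray(n,uv);return o+d*((z-o[2])/d[:,2])[:,None]
def tri(uvt,uvs,a="top",b="side"):
    (o1,d1),(o2,d2)=ray(a,[uvt]),ray(b,[uvs]);d1,d2=d1[0],d2[0]
    t=np.linalg.lstsq(np.c_[d1,-d2],o2-o1,rcond=None)[0];p,q=o1+t[0]*d1,o2+t[1]*d2
    return (p+q)/2,np.linalg.norm(p-q)
def biggest(mask):
    c=cv2.findContours(mask.astype(np.uint8),cv2.RETR_EXTERNAL,cv2.CHAIN_APPROX_NONE)[0];return max(c,key=cv2.contourArea)
E
python3 - <<'E'
from h import *
i=cv2.imread("pics/top0.png");s=cv2.imread("pics/side0.png")
a=cv2.resize(i[195:275,165:265],(500,400),interpolation=2);b=cv2.resize(i[195:255,360:420],(300,300),interpolation=2)
c=cv2.resize(s[290:380,210:310],(300,270),interpolation=2)
o=np.zeros((600,800,3),np.uint8);o[:400,:500]=a;o[:300,500:]=b;o[300:570,500:]=c
cv2.imwrite("pics/crop1.png",o)
hsv=cv2.cvtColor(i,cv2.COLOR_BGR2HSV);print(hsv[222,380:404:4],hsv[200,430])
E
```

```text
[[ 12 120 123]
 [ 12 120 123]
 [ 12 121 124]
 [ 13 125 122]
 [ 13 124 123]
 [ 12 126 123]] [ 16 107 167]
```

View pics/crop1.png

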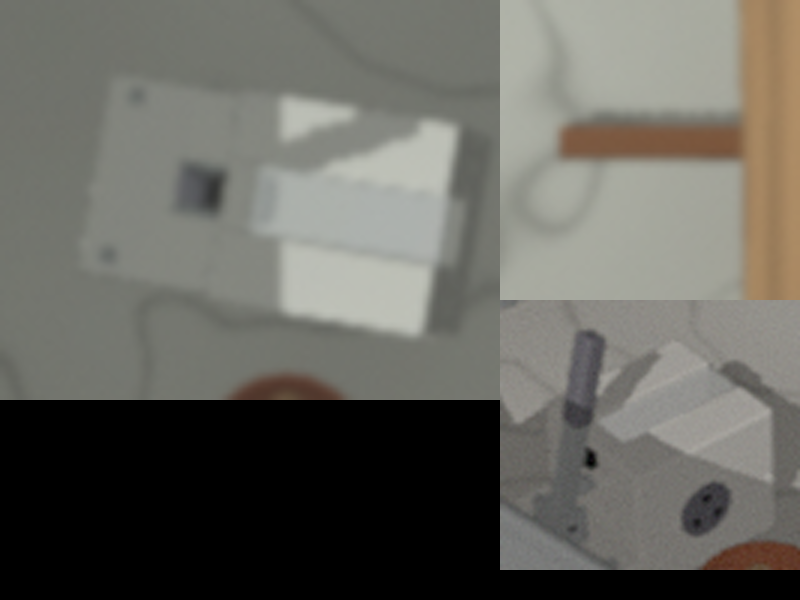

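The crop shows the white unit in full. Its tunnel roof strip runs to the mouth at right and the raised lever stands at the left, which matches the description. The muddler shaft in the top view runs from (372,223) to (408,223).

```bash
python3 - <<'E'
from h import *
np.set_printoptions(precision=4,suppress=True)
def c(p):return [(p[0]+.5)/5+165-.5,(p[1]+.5)/5+195-.5]
F=onz("top",[c((458,122)),c((422,335))],.095);D=onz("top",[c((112,75)),c((82,268))],.03)
print("front",F,np.linalg.norm(F[0]-F[1]),"deck",D,np.linalg.norm(D[0]-D[1]))
f,d=F.mean(0)[:2],D.mean(0)[:2];v=d-f;print("len",np.linalg.norm(v),"axis yaw from mids",np.arctan2(v[1],v[0]))
for E in(F,D):
    w=E[0]-E[1];print("x-edge ang",np.arctan2(w[1],w[0]))
S=onz("top",[c((262,165)),c((447,187)),c((252,235)),c((430,262))],.095);print("strip",S)
print("centre",(f+d)/2)
i=cv2.imread("pics/top0.png");hsv=cv2.cvtColor(i,cv2.COLOR_BGR2HSV)
m=cv2.inRange(hsv,(5,75,60),(20,255,200));m[:, :365]=0;m[:,404:]=0;m[:210]=0;m[240:]=0
k=biggest(m);r=cv2.minAreaRect(k);b=cv2.boxPoints(r);print(b)
P=onz("top",b,.018);print(P)
pts=onz("top",k[:,0].astype(float),.018);vx,vy,x0,y0=cv2.fitLine(pts[:,:2].astype(np.float32),2,0,.01,.01).ravel();print("dir",np.arctan2(vy,vx),x0,y0,"ymax",pts[:,1].max())
print("shelf edge",onz("top",[[407.5,165],[407.5,290],[408,223]],.07))
for nme,uv,z in(("lime",(318,146),.026),("nut",(222,287),.03),("mat",(295,298),.0),("machineTop",(115,250),.2),("shaker",(272,100),.2)):print(nme,onz("top",[uv],z))
E
```

```text
front [[0.5166 0.1465 0.095 ]
 [0.4184 0.1636 0.095 ]] 0.09972633251076318 deck [[0.548  0.3319 0.03  ]
 [0.4524 0.3467 0.03  ]] 0.09672551436859679
len 0.18715195948155475 axis yaw from mids 1.395100670544032
x-edge ang -0.1725636161110052
x-edge ang -0.15400415922050906
strip [[0.4979 0.2386 0.095 ]
 [0.4866 0.1517 0.095 ]
 [0.4654 0.2434 0.095 ]
 [0.452  0.1597 0.095 ]]
centre [0.4838 0.2472]
[[372. 220.]
 [403. 220.]
 [403. 225.]
 [372. 225.]]
[[ 0.5169 -0.1253  0.018 ]
 [ 0.516  -0.2013  0.018 ]
 [ 0.5037 -0.201   0.018 ]
 [ 0.5046 -0.1251  0.018 ]]
dir 1.565613 0.5101922 -0.1647933 ymax -0.12510462614756854
shelf edge [[ 0.6421 -0.2081  0.07  ]
 [ 0.3483 -0.2025  0.07  ]
 [ 0.5047 -0.2063  0.07  ]]
lime [[0.7012 0.0052 0.026 ]]
nut [[0.3564 0.2435 0.03  ]]
mat [[0.3265 0.0673 0.    ]]
machineTop [[0.4456 0.4358 0.2   ]]
shaker [[0.7621 0.0941 0.2   ]]
```

The measurements agree with the given sizes: the unit is 100 x 187 mm, centred at (0.484, 0.247) with yaw -0.17. The muddler tip is at (0.511, -0.125), pointing +y, with 80 mm sticking out. I'll move now.

>>> move_arm:
  plan:
    - {"x": 0,"y": 0,"z": -0.05,"yaw": -0.145,"fingers": 0.3}
    - {"x": 0,"y": 0,"z": -0.1,"yaw": -0.29,"fingers": 0.3}
    - {"x": 0,"y": 0,"z": -0.15,"yaw": -0.435,"fingers": 0.3}
    - {"x": 0.039,"y": -0.032,"z": -0.15,"yaw": -0.58,"fingers": 0.3}
    - {"x": 0.078,"y": -0.064,"z": -0.15,"yaw": -0.725,"fingers": 0.3}

```text
time: 0.6
eef_pos: [0.2784, -0.5503, 0.3835]
tcp_rot: [0.86, 0.51, -0.0, 0.002]
contact_force: [0.7, 0.7, -0.5]
opening: 0.701
finger_force: 0.0
```

```bash
cat > to.py <<'E'
# usage: to.py x y z [tool-y world angle] -> tool-axis shift from the measured pose
import sys
from h import *
from scipy.spatial.transform import Rotation as R
a=[float(v) for v in sys.argv[1:]];s=ctrl.get_state();M=R.from_quat(s["tcp_rot"]).as_matrix()
ang=np.arctan2(M[1,1],M[0,1])
print("t",round(s["time"],2),"p",s["eef_pos"].round(4),"ang",round(ang,4),"open",round(s["opening"],3),"F",s["contact_force"].round(1),"ff",round(s["finger_force"],1),"q1,q6",s["qpos"][[0,5]].round(2))
if a:print("shift",(M.T@(np.array(a[:3])-s["eef_pos"])).round(4),"yaw",round(ang-a[3],4) if len(a)>3 else "")
E
python3 to.py .511 -.16 .3 0
python3 - <<'E'
from h import *
for t,s in(((115,250),(90,288)),((115,370),(255,390))):print(tri(t,s))
E
```

```text
t 0.6 p [ 0.2784 -0.5503  0.3835] ang -0.4996 open 0.701 F [ 0.7  0.7 -0.5] ff 0.0 q1,q6 [-1.27 -0.77]
shift [0.4542 0.017  0.0824] yaw -0.4996
(array([0.48404853, 0.45273923, 0.28467717]), np.float64(0.13152351264707624))
(array([0.22010373, 0.43569819, 0.24525317]), np.float64(0.058360208226730104))
```

>>> move_arm:
  plan:
    - {"x": 0.048,"y": 0.002,"z": 0,"yaw": -0.125,"fingers": 0.3}
    - {"x": 0.096,"y": 0.004,"z": 0,"yaw": -0.25,"fingers": 0.3}
    - {"x": 0.144,"y": 0.006,"z": 0,"yaw": -0.375,"fingers": 0.3}
    - {"x": 0.192,"y": 0.008,"z": 0,"yaw": -0.5,"fingers": 0.3}
    - {"x": 0.24,"y": 0.01,"z": 0,"yaw": -0.5,"fingers": 0.3}

```text
time: 1.1
eef_pos: [0.4034, -0.3425, 0.3808]
tcp_rot: [0.708, 0.707, 0.0, -0.0]
contact_force: [0.2, -0.4, -0.2]
opening: 0.698
finger_force: 0.0
```

```bash
python3 to.py .511 -.16 .16 0
```

```text
t 1.1 p [ 0.4034 -0.3425  0.3808] ang -0.0012 open 0.698 F [ 0.2 -0.4 -0.2] ff 0.0 q1,q6 [-0.9  -0.89]
shift [0.1825 0.1075 0.2209] yaw -0.0012
```

>>> move_arm:
  plan:
    - {"x": 0.042,"y": 0.025,"z": 0}
    - {"x": 0.084,"y": 0.05,"z": 0}
    - {"x": 0.126,"y": 0.075,"z": 0}
    - {"x": 0.166,"y": 0.1,"z": 0.01}
    - {"x": 0.182,"y": 0.107,"z": 0.045}

```text
validation failed for argument at $.pl...
```

>>> move_arm:
  plan:
    - {"x": 0,"y": 0,"z": 0.048}
    - {"x": 0,"y": 0,"z": 0.096}
    - {"x": 0,"y": 0,"z": 0.144}
    - {"x": 0,"y": 0,"z": 0.17}
    - {"x": 0,"y": 0,"z": 0.17}

```text
validation failed for argument at $.pl...
```

```bash
python3 to.py .511 -.155 .010 0; python3 - <<'E'
from h import *
i=ctrl.read_camera("wrist")[:,:,::-1];cv2.imwrite("pics/w1.png",i)
E
```

```text
t 1.1 p [ 0.4034 -0.3425  0.3808] ang -0.0012 open 0.698 F [ 0.2 -0.4 -0.2] ff 0.0 q1,q6 [-0.9  -0.89]
shift [0.1875 0.1075 0.3709] yaw -0.0012
```

View pics/w1.png

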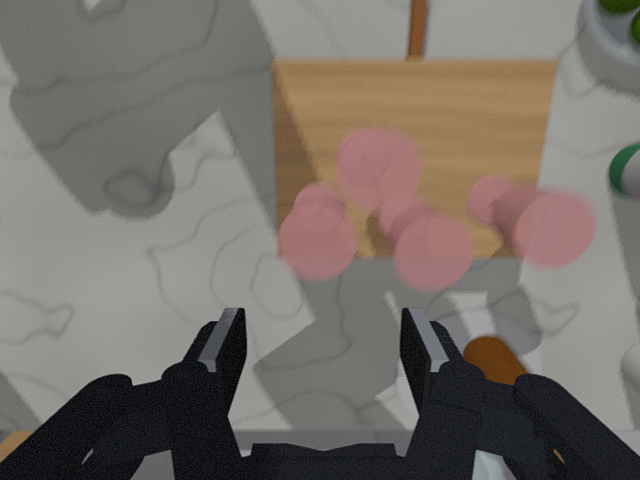

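All five fields are required, so both calls were refused. The picture is from before the move: the shelf and glasses lie ahead, and the shaft sticks out at (417,30).

>>> move_arm:
  plan:
    - {"x": 0.042,"y": 0.025,"z": 0,"yaw": 0,"fingers": 0.3}
    - {"x": 0.084,"y": 0.05,"z": 0,"yaw": 0,"fingers": 0.3}
    - {"x": 0.126,"y": 0.075,"z": 0,"yaw": 0,"fingers": 0.3}
    - {"x": 0.166,"y": 0.1,"z": 0.01,"yaw": 0,"fingers": 0.3}
    - {"x": 0.184,"y": 0.107,"z": 0.045,"yaw": 0,"fingers": 0.3}

```text
time: 1.65
eef_pos: [0.5134, -0.1586, 0.34]
tcp_rot: [0.707, 0.707, 0.002, 0.004]
contact_force: [1.5, -0.2, -0.5]
opening: 0.699
finger_force: 0.0
```

>>> move_arm:
  plan:
    - {"x": 0,"y": 0,"z": 0.048,"yaw": 0,"fingers": 0.3}
    - {"x": 0,"y": 0,"z": 0.096,"yaw": 0,"fingers": 0.3}
    - {"x": 0,"y": 0,"z": 0.144,"yaw": 0,"fingers": 0.3}
    - {"x": 0,"y": 0,"z": 0.17,"yaw": 0,"fingers": 0.3}
    - {"x": 0,"y": 0,"z": 0.17,"yaw": 0,"fingers": 0.3}

```text
time: 2.15
eef_pos: [0.5069, -0.1592, 0.1606]
tcp_rot: [0.708, 0.706, -0.002, -0.006]
contact_force: [-0.2, -0.2, 0.6]
opening: 0.701
finger_force: 0.0
```

```bash
python3 to.py .511 -.155 .010 0; python3 - <<'E'
from h import *
i=ctrl.read_camera("wrist")[:,:,::-1];cv2.imwrite("pics/w2.png",i)
hsv=cv2.cvtColor(i,cv2.COLOR_BGR2HSV)
m=cv2.inRange(hsv,(5,90,50),(20,255,160))
k=biggest(m);r=cv2.boundingRect(k);print(r,cv2.contourArea(k))
b=cv2.boxPoints(cv2.minAreaRect(k));print(b,onz("wrist",b,.018).round(4))
E
```

```text
t 2.15 p [ 0.5069 -0.1592  0.1606] ang -0.0031 open 0.701 F [-0.2 -0.2  0.6] ff 0.0 q1,q6 [-0.5  -0.49]
shift [0.0034 0.0056 0.1505] yaw -0.0031
(228, 182, 191, 276) 23099.5
[[224.41176 433.47424]
 [270.5561  170.17993]
 [455.74432 202.63562]
 [409.59998 465.92993]] [[ 0.4196 -0.3507  0.018 ]
 [ 0.471  -0.1168  0.018 ]
 [ 0.6064 -0.1408  0.018 ]
 [ 0.5879 -0.3874  0.018 ]]
```

View pics/w2.png

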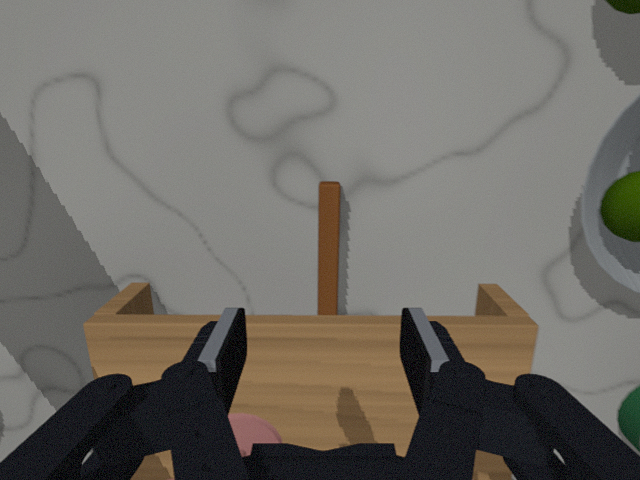

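The wrist view shows the shaft tip at (330,184), edges at columns 319 and 340, disappearing under the board at row 315.

```bash
python3 to.py .511 -.16 .006 0; python3 - <<'E'
from h import *
print(onz("wrist",[(330,183),(319,184),(341,184),(318,312),(338,312)],.018).round(4))
E
```

```text
t 2.2 p [ 0.5089 -0.1603  0.164 ] ang -0.0032 open 0.705 F [ 0.  -0.4  0.8] ff 0.0 q1,q6 [-0.5  -0.49]
shift [-1.00e-04  2.80e-03  1.58e-01] yaw -0.0032
[[ 0.5138 -0.1262  0.018 ]
 [ 0.5058 -0.1269  0.018 ]
 [ 0.5218 -0.1269  0.018 ]
 [ 0.5044 -0.23    0.018 ]
 [ 0.5205 -0.23    0.018 ]]
```

>>> move_arm:
  plan:
    - {"x": 0.01,"y": 0.004,"z": 0.04,"yaw": 0,"fingers": 0.3}
    - {"x": 0.01,"y": 0.004,"z": 0.08,"yaw": 0,"fingers": 0.3}
    - {"x": 0.01,"y": 0.004,"z": 0.12,"yaw": 0,"fingers": 0.3}
    - {"x": 0.01,"y": 0.004,"z": 0.145,"yaw": 0,"fingers": 0.3}
    - {"x": 0.01,"y": 0.004,"z": 0.157,"yaw": 0,"fingers": 0.3}

```text
time: 2.7
eef_pos: [0.5149, -0.1512, 0.0091]
tcp_rot: [0.708, 0.706, -0.0, 0.0]
contact_force: [-0.9, 0.3, 0.6]
opening: 0.7
finger_force: 0.0
```

>>> move_arm:
  plan:
    - {"x": 0,"y": 0,"z": 0,"yaw": 0,"fingers": 1}
    - {"x": 0,"y": 0,"z": 0,"yaw": 0,"fingers": 1}
    - {"x": 0,"y": 0,"z": 0,"yaw": 0,"fingers": 1}
    - {"x": 0,"y": 0,"z": 0,"yaw": 0,"fingers": 1}
    - {"x": 0,"y": 0,"z": 0,"yaw": 0,"fingers": 1}
  force: 40

```text
time: 3.2
eef_pos: [0.5164, -0.1518, 0.012]
tcp_rot: [0.708, 0.706, 0.001, 0.002]
contact_force: [-1.0, 0.5, 5.8]
opening: 0.17
finger_force: 39.6
```

```bash
python3 to.py .511 0.06 .006 0
```

```text
t 3.2 p [ 0.5164 -0.1518  0.012 ] ang -0.0026 open 0.17 F [-1.   0.5  5.8] ff 39.6 q1,q6 [-0.47 -0.47]
shift [ 0.2118 -0.0059  0.0055] yaw -0.0026
```

>>> move_arm:
  plan:
    - {"x": 0,"y": 0,"z": -0.004,"yaw": 0,"fingers": 1}
    - {"x": 0.03,"y": 0,"z": -0.004,"yaw": 0,"fingers": 1}
    - {"x": 0.065,"y": 0,"z": -0.004,"yaw": 0,"fingers": 1}
    - {"x": 0.1,"y": 0,"z": -0.004,"yaw": 0,"fingers": 1}
    - {"x": 0.14,"y": 0,"z": -0.004,"yaw": 0,"fingers": 1}

```text
time: 3.7
eef_pos: [0.5149, -0.01, 0.0138]
tcp_rot: [0.709, 0.706, 0.0, 0.0]
contact_force: [0.9, -0.3, -0.6]
opening: 0.172
finger_force: 38.9
```

>>> move_arm:
  plan:
    - {"x": 0.035,"y": 0,"z": 0,"yaw": 0,"fingers": 1}
    - {"x": 0.065,"y": 0,"z": 0,"yaw": 0,"fingers": 1}
    - {"x": 0.075,"y": 0,"z": 0,"yaw": 0,"fingers": 1}
    - {"x": 0.075,"y": 0,"z": 0,"yaw": 0,"fingers": 1}
    - {"x": 0.075,"y": 0,"z": 0.002,"yaw": 0,"fingers": 1}

```text
time: 4.2
eef_pos: [0.5156, 0.0637, 0.0119]
tcp_rot: [0.708, 0.706, 0.0, 0.0]
contact_force: [-5.1, 4.1, 17.8]
opening: 0.17
finger_force: 40.9
```

>>> move_arm:
  plan:
    - {"x": 0,"y": 0,"z": 0,"yaw": 0,"fingers": 0.4}
    - {"x": 0,"y": 0,"z": 0,"yaw": 0,"fingers": 0.4}
    - {"x": 0,"y": 0,"z": 0,"yaw": 0,"fingers": 0.4}
    - {"x": 0,"y": 0,"z": -0.04,"yaw": 0,"fingers": 0.4}
    - {"x": 0,"y": 0,"z": -0.08,"yaw": 0,"fingers": 0.4}

```text
time: 4.7
eef_pos: [0.5135, 0.0636, 0.0905]
tcp_rot: [0.709, 0.706, -0.002, -0.002]
contact_force: [0.1, -0.1, 0.3]
opening: 0.601
finger_force: 0.0
```

```bash
python3 - <<'E'
from h import *
i=ctrl.read_camera("top")[:,:,::-1];cv2.imwrite("pics/t2.png",i)
E
python3 to.py .512 -.08 .1 0
```

```text
t 4.75 p [0.5192 0.0635 0.099 ] ang -0.0034 open 0.602 F [3.4 1.5 4. ] ff 0.0 q1,q6 [-0.07 -0.07]
shift [-0.1435 -0.0067 -0.001 ] yaw -0.0034
```

View pics/t2.png

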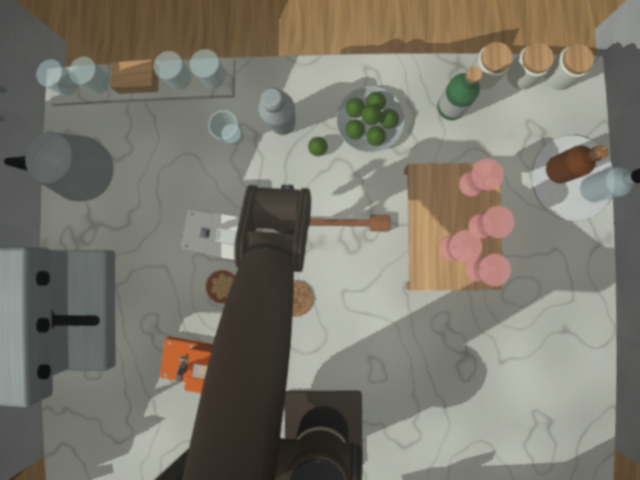

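The muddler is fully out: the shaft runs to (370,222), the head is at (370–390,223), clear of the shelf edge at 408, and nothing else has moved.

```bash
python3 - <<'E'
from h import *
i=cv2.imread("pics/t2.png");hsv=cv2.cvtColor(i,cv2.COLOR_BGR2HSV)
m=cv2.inRange(hsv,(5,75,60),(20,255,200));m[:,:312]=0;m[:,400:]=0;m[:205]=0;m[240:]=0
for a,b,z in((314,326,.018),(340,352,.018),(354,366,.018),(372,388,.024)):
    r,c=np.nonzero(m[:,a:b]);print(onz("top",[(c.mean()+a,r.mean())],z).round(4),len(r)/(b-a))
c=np.nonzero(m.sum(0))[0];print("end",onz("top",[(c.max()+.5,223)],.02))
E
```

```text
[[0.5145 0.0041 0.018 ]] 5.75
[[ 0.5123 -0.0608  0.018 ]] 5.333333333333333
[[ 0.5111 -0.0945  0.018 ]] 6.0
[[ 0.5101 -0.1431  0.024 ]] 16.0
end [[ 0.5088671 -0.1678219  0.02     ]]
```

>>> move_arm:
  plan:
    - {"x": -0.04,"y": 0,"z": 0,"yaw": 0,"fingers": 0.3}
    - {"x": -0.08,"y": 0,"z": 0,"yaw": 0,"fingers": 0.3}
    - {"x": -0.125,"y": 0,"z": 0,"yaw": 0,"fingers": 0.3}
    - {"x": -0.125,"y": 0,"z": 0,"yaw": 0,"fingers": 0.3}
    - {"x": -0.125,"y": 0,"z": 0,"yaw": 0,"fingers": 0.3}

```text
time: 5.25
eef_pos: [0.5146, -0.0619, 0.0912]
tcp_rot: [0.709, 0.705, 0.0, -0.0]
contact_force: [0.1, 1.3, -0.8]
opening: 0.698
finger_force: 0.0
```

```bash
python3 to.py .512 -.061 .012 0
```

```text
t 5.25 p [ 0.5146 -0.0619  0.0912] ang -0.0061 open 0.698 F [ 0.1  1.3 -0.8] ff 0.0 q1,q6 [-0.32 -0.31]
shift [ 0.0009 -0.0025  0.0792] yaw -0.0061
```

>>> move_arm:
  plan:
    - {"x": 0,"y": -0.002,"z": 0.04,"yaw": 0.02,"fingers": 0.3}
    - {"x": 0,"y": -0.002,"z": 0.07,"yaw": 0.02,"fingers": 0.3}
    - {"x": 0,"y": -0.002,"z": 0.08,"yaw": 0.02,"fingers": 0.3}
    - {"x": 0,"y": -0.002,"z": 0.08,"yaw": 0.02,"fingers": 0.3}
    - {"x": 0,"y": -0.002,"z": 0.08,"yaw": 0.02,"fingers": 0.3}

```text
time: 5.75
eef_pos: [0.5136, -0.0605, 0.0123]
tcp_rot: [0.715, 0.699, 0.0, 0.001]
contact_force: [0.5, -0.3, -0.3]
opening: 0.7
finger_force: 0.0
```

>>> move_arm:
  plan:
    - {"x": 0,"y": 0,"z": 0,"yaw": 0,"fingers": 1}
    - {"x": 0,"y": 0,"z": 0,"yaw": 0,"fingers": 1}
    - {"x": 0,"y": 0,"z": 0,"yaw": 0,"fingers": 1}
    - {"x": 0,"y": 0,"z": 0,"yaw": 0,"fingers": 1}
    - {"x": 0,"y": 0,"z": 0,"yaw": 0,"fingers": 1}
  force: 60

```text
time: 6.25
eef_pos: [0.5135, -0.0611, 0.0126]
tcp_rot: [0.715, 0.699, 0.0, 0.001]
contact_force: [-2.6, 0.5, 5.5]
opening: 0.16
finger_force: 58.9
```

```bash
python3 to.py .512 -.061 .1 -.172
```

```text
t 6.25 p [ 0.5135 -0.0611  0.0126] ang -0.0231 open 0.16 F [-2.6  0.5  5.5] ff 58.9 q1,q6 [-0.31 -0.29]
shift [ 0.     -0.0014 -0.0874] yaw 0.1489
```

>>> move_arm:
  plan:
    - {"x": 0,"y": 0,"z": -0.025,"yaw": 0,"fingers": 1}
    - {"x": 0,"y": 0,"z": -0.053,"yaw": 0,"fingers": 1}
    - {"x": 0.012,"y": -0.026,"z": -0.053,"yaw": 0.05,"fingers": 1}
    - {"x": 0.024,"y": -0.052,"z": -0.053,"yaw": 0.1,"fingers": 1}
    - {"x": 0.035,"y": -0.077,"z": -0.053,"yaw": 0.149,"fingers": 1}

```text
time: 6.75
eef_pos: [0.4353, -0.0237, 0.0642]
tcp_rot: [0.766, 0.643, -0.0, -0.0]
contact_force: [-0.3, -0.0, -1.0]
opening: 0.159
finger_force: 59.0
```

>>> move_arm:
  plan:
    - {"x": 0,"y": 0,"z": 0,"yaw": 0,"fingers": 1}
    - {"x": 0,"y": 0,"z": 0,"yaw": 0,"fingers": 1}
    - {"x": 0,"y": 0,"z": 0,"yaw": 0,"fingers": 1}

```text
time: 7.05
eef_pos: [0.4376, -0.0246, 0.0648]
tcp_rot: [0.765, 0.644, 0.0, 0.001]
contact_force: [-0.5, 0.3, -2.2]
opening: 0.16
finger_force: 59.0
```

```bash
python3 to.py .437 -.024 .0656 -.172; python3 - <<'E'
from h import *
t=ctrl.read_camera("top")[:,:,::-1];w=ctrl.read_camera("wrist")[:,:,::-1];s=ctrl.read_camera("side")[:,:,::-1]
cv2.imwrite("pics/t3.png",t);cv2.imwrite("pics/w3.png",w);cv2.imwrite("pics/s3.png",s)
o=np.zeros((600,800,3),np.uint8);o[:300,:400]=cv2.resize(w[0:480],(400,300))
o[:300,400:]=cv2.resize(t[190:280,215:335],(400,300),interpolation=2)
o[300:,:500]=cv2.resize(s[250:400,220:470],(500,300),interpolation=2);cv2.imwrite("pics/m3.png",o)
E
```

```text
t 7.05 p [ 0.4376 -0.0246  0.0648] ang -0.172 open 0.16 F [-0.5  0.3 -2.2] ff 59.0 q1,q6 [-0.29 -0.12]
shift [ 0.0005 -0.0007 -0.0008] yaw 0.0
```

View pics/m3.png

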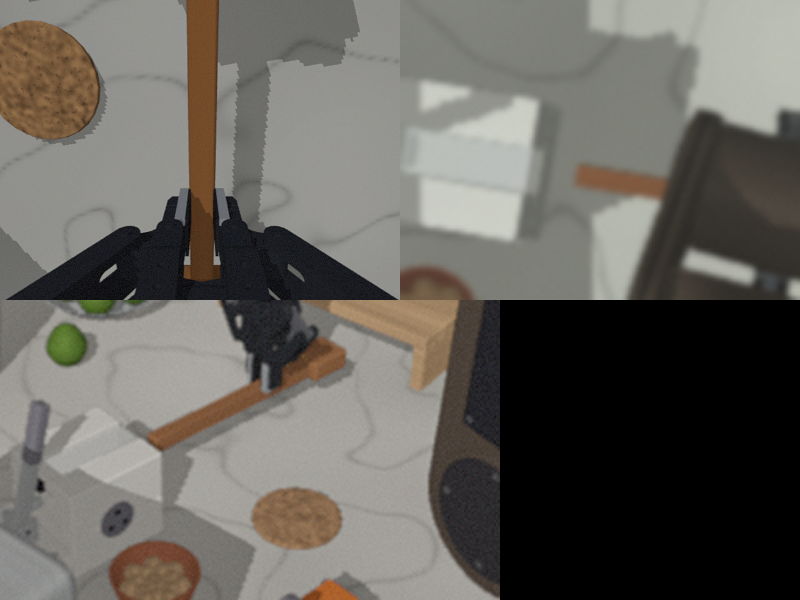

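Combined picture: the muddler is held level ahead of the mouth. The tip is at top-view (268,242.5) and side-view (295,320). Next I'll check its line and height against the tunnel axis.

```bash
python3 - <<'E'
from h import *
np.set_printoptions(precision=4,suppress=True)
O=np.array([.484,.247]);ux=np.array([np.cos(.172),-np.sin(.172)]);uy=np.array([np.sin(.172),np.cos(.172)])
def U(P):P=np.atleast_2d(P);return np.c_[(P[:,:2]-O)@ux,(P[:,:2]-O)@uy]
i=cv2.imread("pics/t3.png");hsv=cv2.cvtColor(i,cv2.COLOR_BGR2HSV)
m=cv2.inRange(hsv,(4,70,50),(20,255,200));m[:,:262]=0;m[:,292:]=0;m[:230]=0;m[260:]=0
for a in range(268,290,4):
    r,c=np.nonzero(m[:,a:a+4]);print(U(onz("top",[(c.mean()+a,r.mean())],.071)),len(r)/4)
c=np.nonzero(m.sum(0)>2)[0].min();print("tip",U(onz("top",[(c-.5,242.5)],.071)))
# roof strip: mid of its edges per column, at z=.095 (roof hue bluish vs. white)
g=i.astype(int);d=g[:,:,0]-g[:,:,2]
for x in range(222,252,5):
    print(x,[(r,d[r,x],g[r,x].sum()//3) for r in range(225,252,2)])
s=cv2.imread("pics/s3.png");hs=cv2.cvtColor(s,cv2.COLOR_BGR2HSV);ms=cv2.inRange(hs,(4,90,50),(20,255,220));ms[:,:285]=0;ms[:,345:]=0;ms[:290]=0;ms[335:]=0
k=biggest(ms)[:,0];l=k[k[:,0]<=k[:,0].min()+2];print("side tip face",k[:,0].min(),l[:,1].min(),l[:,1].max())
# left vertical edge of tip: top view far corner
kt=biggest(m)[:,0];print("top tip",kt[kt[:,0]<=kt[:,0].min()+1])
E
```

```text
[[ 0.0009 -0.1294]] 6.0
[[ 0.0012 -0.139 ]] 7.0
[[ 0.001  -0.1488]] 6.5
[[ 0.0014 -0.1579]] 6.5
[[ 0.002  -0.1677]] 6.25
[[ 0.0015 -0.1772]] 6.0
tip [[ 0.0001 -0.1247]]
222 [(225, np.int64(-5), np.int64(143)), (227, np.int64(-4), np.int64(145)), (229, np.int64(-1), np.int64(171)), (231, np.int64(-1), np.int64(186)), (233, np.int64(0), np.int64(185)), (235, np.int64(0), np.int64(186)), (237, np.int64(-1), np.int64(187)), (239, np.int64(-1), np.int64(187)), (241, np.int64(-1), np.int64(182)), (243, np.int64(-4), np.int64(183)), (245, np.int64(-6), np.int64(194)), (247, np.int64(-5), np.int64(194)), (249, np.int64(-5), np.int64(195)), (251, np.int64(-7), np.int64(195))]
227 [(225, np.int64(-5), np.int64(144)), (227, np.int64(-5), np.int64(145)), (229, np.int64(-3), np.int64(169)), (231, np.int64(-1), np.int64(186)), (233, np.int64(0), np.int64(187)), (235, np.int64(0), np.int64(187)), (237, np.int64(-1), np.int64(187)), (239, np.int64(-1), np.int64(187)), (241, np.int64(-1), np.int64(186)), (243, np.int64(-3), np.int64(177)), (245, np.int64(-6), np.int64(197)), (247, np.int64(-5), np.in
[... 1521 characters left out ...]
), (249, np.int64(-7), np.int64(200)), (251, np.int64(-7), np.int64(201))]
247 [(225, np.int64(-6), np.int64(202)), (227, np.int64(-7), np.int64(202)), (229, np.int64(-7), np.int64(202)), (231, np.int64(-7), np.int64(202)), (233, np.int64(-2), np.int64(190)), (235, np.int64(0), np.int64(187)), (237, np.int64(1), np.int64(188)), (239, np.int64(1), np.int64(188)), (241, np.int64(0), np.int64(187)), (243, np.int64(0), np.int64(187)), (245, np.int64(0), np.int64(185)), (247, np.int64(-4), np.int64(180)), (249, np.int64(-6), np.int64(200)), (251, np.int64(-6), np.int64(201))]
side tip face 294 316 321
top tip [[268 240]
 [268 241]
 [268 242]
 [268 243]
 [268 244]
 [268 245]
 [269 245]
 [269 240]]
```

```bash
python3 - <<'E'
from h import *
print(tri((267.5,239.7),(293.5,315.5)))
print(onz("side",[(293.5,315.5)],.071),onz("top",[(267.5,239.7)],.071))
E
```

```text
(array([0.47020845, 0.12436183, 0.07370293]), np.float64(0.0023575670437310284))
[[0.47375232 0.1221807  0.071     ]] [[0.46937584 0.12406027 0.071     ]]
```

>>> move_arm:
  plan:
    - {"x": 0.02,"y": 0,"z": 0,"yaw": 0,"fingers": 1}
    - {"x": 0.04,"y": 0,"z": 0,"yaw": 0,"fingers": 1}
    - {"x": 0.06,"y": 0,"z": 0,"yaw": 0,"fingers": 1}
    - {"x": 0.08,"y": 0,"z": 0,"yaw": 0,"fingers": 1}
    - {"x": 0.1,"y": 0,"z": 0,"yaw": 0,"fingers": 1}

```text
time: 7.7
eef_pos: [0.4543, 0.075, 0.0643]
tcp_rot: [0.765, 0.644, 0.0, 0.0]
contact_force: [0.2, 0.1, -2.0]
opening: 0.159
finger_force: 59.0
```

```bash
python3 to.py .4565 .0951 .0656 -.172
```

```text
t 7.7 p [0.4543 0.075  0.0643] ang -0.1723 open 0.159 F [ 0.2  0.1 -2. ] ff 59.0 q1,q6 [-0.06  0.12]
shift [ 0.0201 -0.0013 -0.0013] yaw -0.0003
```

Nothing touched on the way in. I'll press in small steps.

>>> move_arm:
  plan:
    - {"x": 0.012,"y": 0,"z": 0,"yaw": 0,"fingers": 1}
    - {"x": 0.017,"y": 0,"z": 0,"yaw": 0,"fingers": 1}
    - {"x": 0.02,"y": 0,"z": 0,"yaw": 0,"fingers": 1}
    - {"x": 0.023,"y": 0,"z": 0,"yaw": 0,"fingers": 1}
    - {"x": 0.026,"y": 0,"z": 0,"yaw": 0,"fingers": 1}

```text
time: 8.2
eef_pos: [0.458, 0.0991, 0.0642]
tcp_rot: [0.765, 0.644, -0.001, 0.0]
contact_force: [-0.8, -4.1, -0.7]
opening: 0.154
finger_force: 59.1
```

```bash
python3 to.py; python3 - <<'E'
from h import *
s=ctrl.read_camera("side")[:,:,::-1];cv2.imwrite("pics/s4.png",s)
a=cv2.imread("pics/s3.png");d=cv2.absdiff(a,s).max(2);d=d[280:390,180:265];print((d>40).sum())
E
```

```text
t 8.2 p [0.458  0.0991 0.0642] ang -0.1722 open 0.154 F [-0.8 -4.1 -0.7] ff 59.1 q1,q6 [-0.    0.17]
554
```

>>> move_arm:
  plan:
    - {"x": 0.003,"y": 0,"z": 0,"yaw": 0,"fingers": 1}
    - {"x": 0.004,"y": 0,"z": 0,"yaw": 0,"fingers": 1}
    - {"x": 0.004,"y": 0,"z": 0,"yaw": 0,"fingers": 1}
    - {"x": 0.004,"y": 0,"z": 0,"yaw": 0,"fingers": 1}
    - {"x": 0.004,"y": 0,"z": 0,"yaw": 0,"fingers": 1}

```text
time: 8.75
eef_pos: [0.4584, 0.1019, 0.0642]
tcp_rot: [0.765, 0.644, -0.002, 0.001]
contact_force: [-0.6, -10.4, -1.5]
opening: 0.158
finger_force: 59.1
```

```bash
python3 to.py; python3 - <<'E'
from h import *
s=ctrl.read_camera("side")[:,:,::-1];t=ctrl.read_camera("top")[:,:,::-1]
o=np.zeros((600,800,3),np.uint8);o[:,:400]=cv2.resize(s[270:420,170:270],(400,600),interpolation=2);o[:400,400:]=cv2.resize(t[190:270,130:210],(400,400),interpolation=2)
cv2.imwrite("pics/s5.png",s);cv2.imwrite("pics/t5.png",t);cv2.imwrite("pics/m5.png",o)
E
```

```text
t 8.75 p [0.4584 0.1019 0.0642] ang -0.1707 open 0.158 F [ -0.6 -10.4  -1.5] ff 59.1 q1,q6 [0.   0.18]
```

View pics/m5.png

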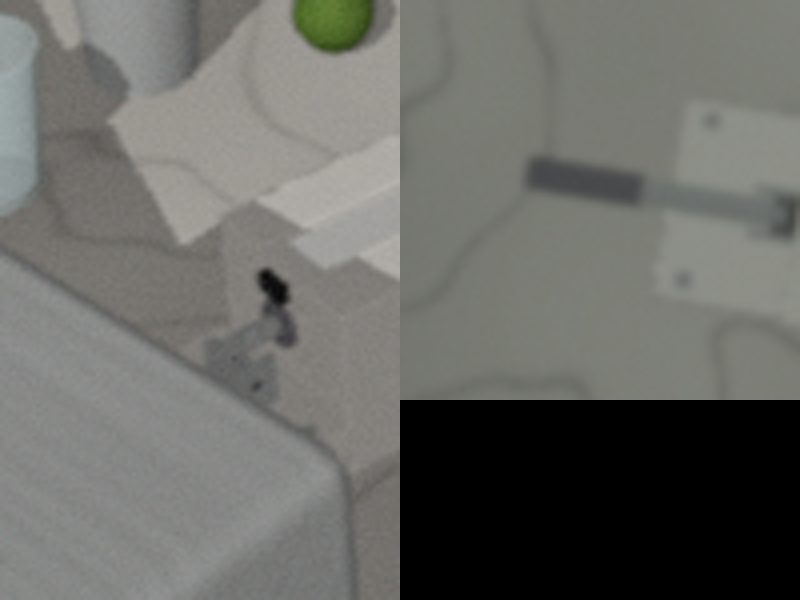

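The lever has dropped level: in the top view its grip runs from (155,224.5) to (178,228). I'll withdraw and lay the muddler down.

>>> move_arm:
  plan:
    - {"x": -0.03,"y": 0,"z": 0,"yaw": 0,"fingers": 1}
    - {"x": -0.06,"y": 0,"z": 0,"yaw": 0,"fingers": 1}
    - {"x": -0.09,"y": 0,"z": 0,"yaw": 0,"fingers": 1}
    - {"x": -0.12,"y": 0,"z": 0,"yaw": 0,"fingers": 1}
    - {"x": -0.15,"y": 0,"z": 0,"yaw": 0,"fingers": 1}

```text
time: 9.35
eef_pos: [0.4332, -0.0444, 0.0645]
tcp_rot: [0.765, 0.643, 0.001, 0.0]
contact_force: [0.6, -1.0, -1.0]
opening: 0.161
finger_force: 59.0
```

```bash
python3 to.py .437 -.04 .0126; python3 - <<'E'
from h import *
np.set_printoptions(precision=4,suppress=True)
t=cv2.imread("pics/t5.png");g=cv2.cvtColor(t,cv2.COLOR_BGR2GRAY)
m=(g<105);m[:,:148]=0;m[:,182:]=0;m[:215]=0;m[240:]=0
k=biggest(m);r=cv2.minAreaRect(k);b=cv2.boxPoints(r);print(r);P=onz("top",b,.052);print(P)
c=P.mean(0);print("c",c)
O=np.array([.484,.247]);ux=np.array([np.cos(.172),-np.sin(.172)]);uy=np.array([np.sin(.172),np.cos(.172)])
print("unit",(P[:,:2]-O)@ux,(P[:,:2]-O)@uy)
E
```

```text
t 9.35 p [ 0.4332 -0.0444  0.0645] ang -0.1728 open 0.161 F [ 0.6 -1.  -1. ] ff 59.0 q1,q6 [-0.34 -0.17]
shift [0.0049 0.0029 0.052 ] yaw 
((166.54052734375, 225.7567596435547), (24.00225257873535, 7.233555316925049), 9.462322235107422)
[[0.5035 0.4074 0.052 ]
 [0.5209 0.4045 0.052 ]
 [0.5104 0.3445 0.052 ]
 [0.493  0.3474 0.052 ]]
c [0.507 0.376 0.052]
unit [-0.0083  0.0094  0.0093 -0.0083] [0.1614 0.1615 0.1006 0.1005]
```

>>> move_arm:
  plan:
    - {"x": 0,"y": 0,"z": 0.025,"yaw": 0,"fingers": 1}
    - {"x": 0,"y": 0,"z": 0.045,"yaw": 0,"fingers": 1}
    - {"x": 0,"y": 0,"z": 0.052,"yaw": 0,"fingers": 1}
    - {"x": 0,"y": 0,"z": 0.052,"yaw": 0,"fingers": 1}
    - {"x": 0,"y": 0,"z": 0.052,"yaw": 0,"fingers": 1}

```text
time: 9.85
eef_pos: [0.4338, -0.0436, 0.0128]
tcp_rot: [0.765, 0.644, 0.001, 0.0]
contact_force: [-0.3, -0.3, -1.2]
opening: 0.158
finger_force: 59.0
```

```bash
python3 to.py
```

```text
t 9.85 p [ 0.4338 -0.0436  0.0128] ang -0.1723 open 0.158 F [-0.3 -0.3 -1.2] ff 59.0 q1,q6 [-0.33 -0.16]
```

>>> move_arm:
  plan:
    - {"x": 0,"y": 0,"z": 0.002,"yaw": 0,"fingers": 0.6}
    - {"x": 0,"y": 0,"z": 0.002,"yaw": 0,"fingers": 0.45}
    - {"x": 0,"y": 0,"z": 0.002,"yaw": 0,"fingers": 0.45}
    - {"x": 0,"y": 0,"z": 0.002,"yaw": 0,"fingers": 0.45}
    - {"x": 0,"y": 0,"z": -0.02,"yaw": 0,"fingers": 0.45}

```text
time: 10.35
eef_pos: [0.4306, -0.043, 0.0302]
tcp_rot: [0.765, 0.644, -0.002, -0.003]
contact_force: [-0.7, 0.6, -0.4]
opening: 0.552
finger_force: 0.0
```

>>> move_arm:
  plan:
    - {"x": 0,"y": 0,"z": -0.05,"yaw": 0,"fingers": 0.3}
    - {"x": 0,"y": 0,"z": -0.1,"yaw": 0,"fingers": 0.3}
    - {"x": 0,"y": 0,"z": -0.15,"yaw": 0,"fingers": 0.3}
    - {"x": 0,"y": 0,"z": -0.2,"yaw": 0,"fingers": 0.3}
    - {"x": 0.04,"y": 0,"z": -0.22,"yaw": 0,"fingers": 0.3}

```text
time: 10.85
eef_pos: [0.4423, -0.0071, 0.2588]
tcp_rot: [0.767, 0.641, 0.003, 0.005]
contact_force: [2.0, 2.1, 0.2]
opening: 0.699
finger_force: 0.0
```

```bash
python3 to.py .507 .379 .24 -.172; python3 - <<'E'
from h import *
print(tri((115,250),(256,387)))
print(tri((115,370),(256,387)))
t=ctrl.read_camera("top")[:,:,::-1];s=ctrl.read_camera("side")[:,:,::-1]
o=np.zeros((600,800,3),np.uint8);o[:300,:400]=cv2.resize(t,(400,300));o[:300,400:]=cv2.resize(s,(400,300));o[300:,:400]=cv2.resize(t[230:400,:150],(400,300));o[300:,400:]=cv2.resize(s[270:,:300],(400,300))
cv2.imwrite("pics/m6.png",o)
E
```

```text
t 10.85 p [ 0.4423 -0.0071  0.2588] ang -0.1779 open 0.699 F [2.  2.1 0.2] ff 0.0 q1,q6 [-0.25 -0.07]
shift [ 0.3915 -0.0049  0.018 ] yaw -0.0059
(array([0.38754652, 0.40775415, 0.16298945]), np.float64(0.14337728018806653))
(array([0.22063194, 0.43369042, 0.24869674]), np.float64(0.05752223109023862))
```

View pics/m6.png

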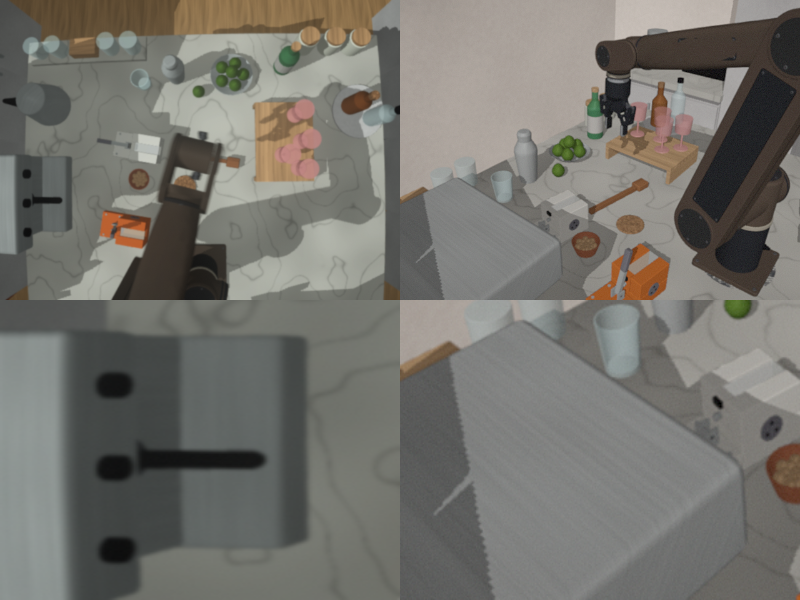

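```bash
python3 - <<'E'
from h import *
for u in(20,30,40,50):print(u,tri((u,405),(256,387)),tri((u,248),(90,288)))
print(onz("top",[(115,252)],.1),onz("top",[(115,252)],.05))
E
```

```text
20 (array([0.15270188, 0.54225982, 0.37083044]), np.float64(0.009485400144399393)) (array([0.44494618, 0.54215727, 0.36539492]), np.float64(0.00652365122049829))
30 (array([0.1550708 , 0.53220699, 0.36102327]), np.float64(0.0023071797177701987)) (array([0.44934131, 0.53364762, 0.35643061]), np.float64(0.006833586163688317))
40 (array([0.15745658, 0.52197928, 0.35124568]), np.float64(0.01427496482304519)) (array([0.45376194, 0.52492116, 0.34751022]), np.float64(0.020393945719482248))
50 (array([0.15986149, 0.51157266, 0.3415017 ]), np.float64(0.026422752371313453)) (array([0.45820577, 0.51597494, 0.33864324]), np.float64(0.034163191641285756))
[[0.44311797 0.48458887 0.1       ]] [[0.44400216 0.50900479 0.05      ]]
```

>>> move_arm:
  plan:
    - {"x": 0.045,"y": 0,"z": 0,"yaw": 0,"fingers": 0.3}
    - {"x": 0.09,"y": 0,"z": 0,"yaw": 0,"fingers": 0.3}
    - {"x": 0.135,"y": -0.002,"z": 0,"yaw": 0,"fingers": 0.3}
    - {"x": 0.18,"y": -0.003,"z": 0,"yaw": 0,"fingers": 0.3}
    - {"x": 0.225,"y": -0.004,"z": 0,"yaw": 0,"fingers": 0.3}

```text
time: 11.45
eef_pos: [0.474, 0.2193, 0.251]
tcp_rot: [0.765, 0.644, -0.001, -0.0]
contact_force: [1.5, 0.1, -0.1]
opening: 0.699
finger_force: 0.0
```

```bash
python3 to.py .507 .379 .16 -.172
```

```text
t 11.45 p [0.474  0.2193 0.251 ] ang -0.1718 open 0.699 F [ 1.5  0.1 -0.1] ff 0.0 q1,q6 [0.24 0.41]
shift [0.163  0.0053 0.0908] yaw 0.0002
```

>>> move_arm:
  plan:
    - {"x": 0.045,"y": 0.002,"z": 0,"yaw": 0,"fingers": 0.3}
    - {"x": 0.09,"y": 0.004,"z": 0,"yaw": 0,"fingers": 0.3}
    - {"x": 0.135,"y": 0.005,"z": 0.03,"yaw": 0,"fingers": 0.3}
    - {"x": 0.163,"y": 0.005,"z": 0.07,"yaw": 0,"fingers": 0.3}
    - {"x": 0.163,"y": 0.005,"z": 0.09,"yaw": 0,"fingers": 0.3}

```text
time: 11.95
eef_pos: [0.5054, 0.3794, 0.157]
tcp_rot: [0.764, 0.645, -0.003, -0.001]
contact_force: [0.4, -0.5, -0.1]
opening: 0.697
finger_force: 0.0
```

```bash
python3 to.py .507 .379 .03 -.172
```

```text
t 11.95 p [0.5054 0.3794 0.157 ] ang -0.1686 open 0.697 F [ 0.4 -0.5 -0.1] ff 0.0 q1,q6 [0.48 0.65]
shift [0.0002 0.0023 0.127 ] yaw 0.0034
```

>>> move_arm:
  plan:
    - {"x": 0,"y": 0.002,"z": 0.045,"yaw": 0,"fingers": 0.4}
    - {"x": 0,"y": 0.002,"z": 0.09,"yaw": 0,"fingers": 0.4}
    - {"x": 0,"y": 0.002,"z": 0.12,"yaw": 0,"fingers": 0.4}
    - {"x": 0,"y": 0.002,"z": 0.128,"yaw": 0,"fingers": 0.4}
    - {"x": 0,"y": 0.002,"z": 0.128,"yaw": 0,"fingers": 0.4}

```text
time: 12.45
eef_pos: [0.508, 0.3763, 0.0321]
tcp_rot: [0.765, 0.644, -0.002, -0.0]
contact_force: [0.5, -0.3, -0.0]
opening: 0.603
finger_force: 0.0
```

>>> move_arm:
  plan:
    - {"x": 0,"y": 0,"z": 0,"yaw": 0,"fingers": 1}
    - {"x": 0,"y": 0,"z": 0,"yaw": 0,"fingers": 1}
    - {"x": 0,"y": 0,"z": 0,"yaw": 0,"fingers": 1}
    - {"x": 0,"y": 0,"z": 0,"yaw": 0,"fingers": 1}
    - {"x": 0,"y": 0,"z": 0,"yaw": 0,"fingers": 1}
  force: 20

```text
time: 12.95
eef_pos: [0.5073, 0.3788, 0.0371]
tcp_rot: [0.766, 0.643, -0.001, -0.002]
contact_force: [-8.8, 0.7, 6.4]
opening: 0.18
finger_force: 22.9
```

```bash
python3 to.py; python3 - <<'E'
import numpy as np
# arc: grasp at r from hinge, lever angle from level up; shift in tool x (=+unit y), z(down)
r=.1
for d in range(0,111,6):
    a=np.radians(d);print(d,round(r*(np.cos(a)-1),3),round(-r*np.sin(a),3))
E
```

```text
t 12.95 p [0.5073 0.3788 0.0371] ang -0.1733 open 0.18 F [-8.8  0.7  6.4] ff 22.9 q1,q6 [0.48 0.65]
0 0.0 -0.0
6 -0.001 -0.01
12 -0.002 -0.021
18 -0.005 -0.031
24 -0.009 -0.041
30 -0.013 -0.05
36 -0.019 -0.059
42 -0.026 -0.067
48 -0.033 -0.074
54 -0.041 -0.081
60 -0.05 -0.087
66 -0.059 -0.091
72 -0.069 -0.095
78 -0.079 -0.098
84 -0.09 -0.099
90 -0.1 -0.1
96 -0.11 -0.099
102 -0.121 -0.098
108 -0.131 -0.095
```

>>> move_arm:
  plan:
    - {"x": -0.001,"y": 0,"z": -0.01,"yaw": 0,"fingers": 1}
    - {"x": -0.002,"y": 0,"z": -0.021,"yaw": 0,"fingers": 1}
    - {"x": -0.005,"y": 0,"z": -0.031,"yaw": 0,"fingers": 1}
    - {"x": -0.009,"y": 0,"z": -0.041,"yaw": 0,"fingers": 1}
    - {"x": -0.013,"y": 0,"z": -0.05,"yaw": 0,"fingers": 1}

```text
time: 13.45
eef_pos: [0.5045, 0.3643, 0.0844]
tcp_rot: [0.765, 0.644, -0.002, -0.001]
contact_force: [-6.7, 0.1, -4.2]
opening: 0.176
finger_force: 20.7
```

```bash
python3 to.py; python3 - <<'E'
from h import *
t=ctrl.read_camera("side")[:,:,::-1];w=ctrl.read_camera("wrist")[:,:,::-1]
o=np.zeros((400,800,3),np.uint8);o[:,:400]=cv2.resize(t[230:390,170:330],(400,400));o[:300,400:]=cv2.resize(w,(400,300));cv2.imwrite("pics/m7.png",o)
E
```

```text
t 13.45 p [0.5045 0.3643 0.0844] ang -0.1723 open 0.176 F [-6.7  0.1 -4.2] ff 20.7 q1,q6 [0.46 0.63]
```

View pics/m7.png

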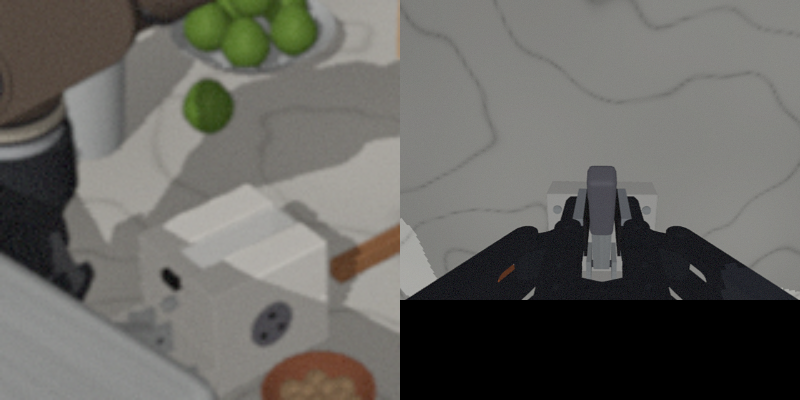

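The wrist view shows the lever's grip held between the pads at about (600,200) and rising with them. I'll continue along the arc.

>>> move_arm:
  plan:
    - {"x": -0.006,"y": -0.001,"z": -0.009,"yaw": 0,"fingers": 1}
    - {"x": -0.013,"y": -0.001,"z": -0.017,"yaw": 0,"fingers": 1}
    - {"x": -0.02,"y": -0.001,"z": -0.024,"yaw": 0,"fingers": 1}
    - {"x": -0.028,"y": -0.001,"z": -0.031,"yaw": 0,"fingers": 1}
    - {"x": -0.037,"y": -0.001,"z": -0.037,"yaw": 0,"fingers": 1}

```text
time: 14.05
eef_pos: [0.498, 0.3278, 0.1217]
tcp_rot: [0.765, 0.644, -0.001, -0.001]
contact_force: [-6.2, 1.3, -4.3]
opening: 0.183
finger_force: 20.4
```

>>> move_arm:
  plan:
    - {"x": -0.009,"y": 0,"z": -0.004,"yaw": 0,"fingers": 1}
    - {"x": -0.019,"y": 0,"z": -0.008,"yaw": 0,"fingers": 1}
    - {"x": -0.029,"y": 0,"z": -0.011,"yaw": 0,"fingers": 1}
    - {"x": -0.04,"y": 0,"z": -0.012,"yaw": 0,"fingers": 1}
    - {"x": -0.05,"y": 0,"z": -0.013,"yaw": 0,"fingers": 1}

```text
time: 14.55
eef_pos: [0.4893, 0.2795, 0.1354]
tcp_rot: [0.765, 0.644, -0.0, -0.002]
contact_force: [-8.2, 4.7, -3.5]
opening: 0.179
finger_force: 22.9
```

```bash
python3 to.py
```

```text
t 14.55 p [0.4893 0.2795 0.1354] ang -0.1721 open 0.179 F [-8.2  4.7 -3.5] ff 22.9 q1,q6 [0.34 0.51]
```

>>> move_arm:
  plan:
    - {"x": -0.008,"y": 0,"z": 0,"yaw": 0,"fingers": 1}
    - {"x": -0.015,"y": 0,"z": 0.001,"yaw": 0,"fingers": 1}
    - {"x": -0.021,"y": 0,"z": 0.002,"yaw": 0,"fingers": 1}
    - {"x": -0.025,"y": 0,"z": 0.003,"yaw": 0,"fingers": 1}
    - {"x": -0.025,"y": 0,"z": 0.003,"yaw": 0,"fingers": 1}

```text
time: 15.05
eef_pos: [0.4849, 0.2547, 0.1328]
tcp_rot: [0.765, 0.644, -0.001, -0.002]
contact_force: [-10.1, 3.1, 2.3]
opening: 0.182
finger_force: 22.6
```

```bash
python3 to.py; python3 - <<'E'
from h import *
s=ctrl.read_camera("side")[:,:,::-1];w=ctrl.read_camera("wrist")[:,:,::-1]
o=np.zeros((400,800,3),np.uint8);o[:,:400]=cv2.resize(s[230:390,170:330],(400,400));o[:300,400:]=cv2.resize(w,(400,300));cv2.imwrite("pics/m8.png",o)
E
```

```text
t 15.05 p [0.4849 0.2547 0.1328] ang -0.1722 open 0.182 F [-10.1   3.1   2.3] ff 22.6 q1,q6 [0.3  0.47]
```

>>> move_arm:
  plan:
    - {"x": 0,"y": -0.001,"z": 0,"yaw": 0,"fingers": 0.8}
    - {"x": 0,"y": -0.001,"z": 0,"yaw": 0,"fingers": 0.5}
    - {"x": 0,"y": -0.001,"z": 0,"yaw": 0,"fingers": 0.4}
    - {"x": 0,"y": -0.001,"z": 0,"yaw": 0,"fingers": 0.3}
    - {"x": 0,"y": -0.001,"z": 0,"yaw": 0,"fingers": 0.3}

```text
time: 15.65
eef_pos: [0.4868, 0.2544, 0.1321]
tcp_rot: [0.765, 0.644, 0.001, 0.001]
contact_force: [-0.2, -0.5, -0.1]
opening: 0.7
finger_force: 0.0
```

>>> move_arm:
  plan:
    - {"x": 0,"y": 0,"z": -0.04,"yaw": 0,"fingers": 0.3}
    - {"x": 0,"y": 0,"z": -0.08,"yaw": 0,"fingers": 0.3}
    - {"x": 0,"y": 0,"z": -0.12,"yaw": 0,"fingers": 0.3}
    - {"x": -0.04,"y": 0,"z": -0.15,"yaw": 0,"fingers": 0.3}
    - {"x": -0.08,"y": 0,"z": -0.15,"yaw": 0,"fingers": 0.3}

```text
time: 16.15
eef_pos: [0.4748, 0.1757, 0.2878]
tcp_rot: [0.764, 0.645, 0.005, 0.003]
contact_force: [1.0, -0.2, 0.6]
opening: 0.705
finger_force: 0.0
```

>>> move_arm:
  plan:
    - {"x": -0.04,"y": 0,"z": 0,"yaw": 0,"fingers": 0.3}
    - {"x": -0.08,"y": 0,"z": 0,"yaw": 0,"fingers": 0.3}
    - {"x": -0.08,"y": 0,"z": 0,"yaw": 0,"fingers": 0.3}
    - {"x": -0.08,"y": 0,"z": 0,"yaw": 0,"fingers": 0.3}

```text
time: 16.55
eef_pos: [0.4588, 0.0963, 0.2817]
tcp_rot: [0.766, 0.643, 0.001, 0.0]
contact_force: [-0.3, 0.7, -0.3]
opening: 0.7
finger_force: 0.0
```

```bash
python3 to.py; python3 - <<'E'
from h import *
s=ctrl.read_camera("side")[:,:,::-1];t=ctrl.read_camera("top")[:,:,::-1]
o=np.zeros((600,800,3),np.uint8);o[:,:400]=cv2.resize(s[270:420,210:310],(400,600),interpolation=2);o[:300,400:]=cv2.resize(t,(400,300));o[300:,400:]=cv2.resize(s,(400,300));cv2.imwrite("pics/m9.png",o)
a=cv2.imread("pics/side0.png")
print("lever region diff vs start",(cv2.absdiff(a,s).max(2)[295:350,225:250]>40).sum())
E
```

```text
t 16.55 p [0.4588 0.0963 0.2817] ang -0.1742 open 0.7 F [-0.3  0.7 -0.3] ff 0.0 q1,q6 [-0.01  0.16]
lever region diff vs start 0
```

View pics/m9.png

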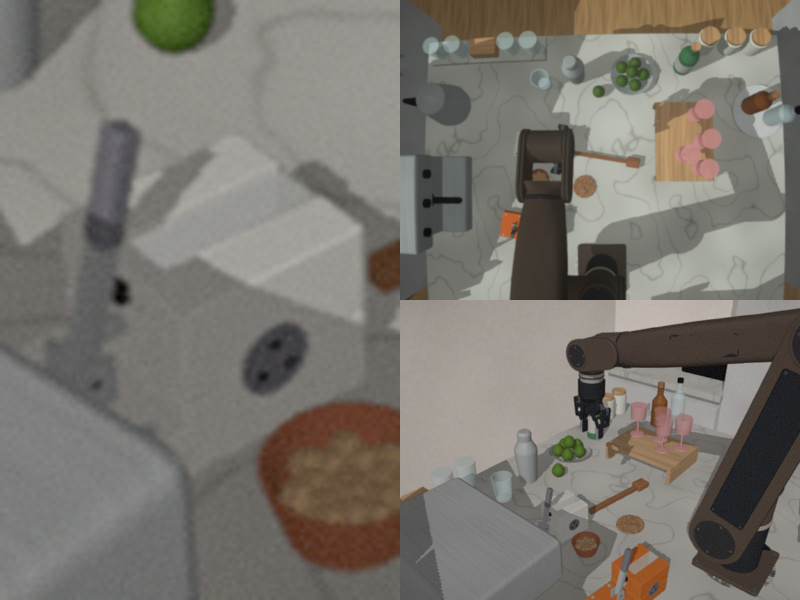

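The lever is up on its stop, with no pixel difference from the start in its region. The muddler lies flat, nothing else has shifted, and the arm is clear. I'll hand in now.

```bash
python3 -c "
from plant import ctrl
print(ctrl.sign_off())"
```

```text
the job is handed in; nothing more can be done
None
```

The muddler pushed the test button and the lever dropped fully. The muddler now lies flat on the counter, and the lever is back up on its stop. I handed the job in at about 16.6 s; the hand-in returned no verdict.

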